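# Rack the microscope objectives in order of length

### The job

The inverted microscope's four objectives have been taken off and stand about the bench. Stand them thread down in the four recesses of the wooden rack, one to a recess, in order of length, so that the longest (the oil-immersion lens) is at the end beside the oil bottle and the shortest at the end beside the spare eyepiece. Do not tip any objective over, and leave the bottle and the eyepiece standing where they are.

Things in the scene. Friction and masses are not known exactly. Their poses are not given: they have to be found in the camera images.
- objective_1_mid (a point): Satin metal microscope objective, 36 mm tall, the shortest: nearly full width to the top, front lens 20 mm. Stands thread down. Point: on its axis, half-way up, 18 mm above the underside; z up its axis. Round: dark foot 26 mm wide, 6 mm tall; straight barrel 31 mm wide from 6 to 29 mm above the underside (grip there, fingertips 10 mm or more above the underside to clear the rack). 0.06-0.2 kg.
- objective_2_mid (a point): Satin metal microscope objective, 44 mm tall, second shortest: straight 26 mm neck, bevelled top, front lens 14 mm. Stands thread down. Point: on its axis, half-way up, 22 mm above the underside; z up its axis. Round: dark foot 26 mm wide, 6 mm tall; straight barrel 31 mm wide from 6 to 29 mm above the underside (grip there, fingertips 10 mm or more above the underside to clear the rack). 0.06-0.2 kg.
- objective_3_mid (a point): Satin metal microscope objective, 52 mm tall, second longest: 26 mm neck, then a cone, front lens 9 mm. Stands thread down. Point: on its axis, half-way up, 26 mm above the underside; z up its axis. Round: dark foot 26 mm wide, 6 mm tall; straight barrel 31 mm wide from 6 to 29 mm above the underside (grip there, fingertips 10 mm or more above the underside to clear the rack). 0.06-0.2 kg.
- objective_4_mid (a point): Satin metal microscope objective, 60 mm tall, the longest: neck, then a slim cone to a 12 mm nose, front lens 5 mm. Stands thread down. Point: on its axis, half-way up, 30 mm above the underside; z up its axis. Round: dark foot 26 mm wide, 6 mm tall; straight barrel 31 mm wide from 6 to 29 mm above the underside (grip there, fingertips 10 mm or more above the underside to clear the rack). 0.06-0.2 kg.
- recess_1: One end recess of the rack, a fixed flat wooden block 70 x 246 mm, its top 15 mm above the bench. Round, 42 mm wide, 5 mm deep, black rubber floor. Origin: centre of its floor, 10 mm above the bench, where an underside rests. z up; y along the row (recess_1 at its +y end, recess_4 at its -y end, centres 60 mm apart), x across it.
- recess_2: Second recess of the rack, a fixed flat wooden block 70 x 246 mm, its top 15 mm above the bench. Round, 42 mm wide, 5 mm deep, black rubber floor. Origin: centre of its floor, 10 mm above the bench, where an underside rests. z up; y along the row (recess_1 at its +y end, recess_4 at its -y end, centres 60 mm apart), x across it.
- recess_3: Third recess of the rack, a fixed flat wooden block 70 x 246 mm, its top 15 mm above the bench. Round, 42 mm wide, 5 mm deep, black rubber floor. Origin: centre of its floor, 10 mm above the bench, where an underside rests. z up; y along the row (recess_1 at its +y end, recess_4 at its -y end, centres 60 mm apart), x across it.
- recess_4: Other end recess of the rack, a fixed flat wooden block 70 x 246 mm, its top 15 mm above the bench. Round, 42 mm wide, 5 mm deep, black rubber floor. Origin: centre of its floor, 10 mm above the bench, where an underside rests. z up; y along the row (recess_1 at its +y end, recess_4 at its -y end, centres 60 mm apart), x across it.
- oil_bottle_mid (a point): Black immersion-oil dropper bottle with a white ribbed cap, 28 mm wide, 68 mm tall, standing upright on the bench beyond one end of the rack, about 70 mm from the centre of the end recess; at which end varies. This point is on its axis half-way up, 34 mm above the bench. Not to be moved.
- eyepiece_mid (a point): Black spare eyepiece, 36 mm wide, 57 mm tall, standing upright on the bench beyond the other end of the rack, about 70 mm from the centre of that end recess. This point is half-way up, 28 mm above the bench. Not to be moved. (Mind the big fixed microscope, 0.5 m tall, right of and beyond the rack, about x > 0.55, y < 0.13 m in the robot's frame: come in round it.)
Not all that is in view belongs to the job. Leave any green look-alike of the part that bears objective_4_mid alone. What is shaped like the part that bears objective_1_mid but red is not meant.

How it is judged:
By the outcome, as a careful person would: the job done as asked, in the order asked, and still so for the second after the job is handed in, with the robot touching nothing.
It also fails if it takes over 83 s, if anything falls off the work surface, if the arm or the gripper's body presses on something with over 40 N, if the wrist force passes 120 N, or if a joint passes its speed limit or range.

### The arm

A 6-joint arm with a two-finger parallel gripper is mounted at the origin on a cart in front of the work surface, level with it; the furniture and walls round the work are solid. World frame = base frame: x ahead of the robot, y to its left, z up, the work surface at z = 0. Lengths are in m, angles in rad, forces in N, time in s.
With the tool pointing down it reaches from about 0.275 to 0.75 m from the base axis. Payload 10.2 kg.
Tool frame: the origin (TCP) lies between the finger pads; the fingertips stand 25 mm ahead of it and the grasp point (between the pads) lies 6 mm ahead of it; y points along the fingers, x is the direction in which the jaws open and shut, and the axes are right-handed (so a half turn about y gives the same grasp; the last joint's range is limited). The gripper opens to 88 mm and grips with 3 to 60 N. Pads are 18 mm wide; open, the fingers measure 123 mm over their backs; the gripper's body (75 mm by 187 mm) begins 45 mm behind the grasp point.
Start: joints at [-1.529, 0.313, 1.498, -0, 1.331, -0.223], TCP at [0.137, -0.507, 0.264] pointing down, gripper open.
Joint ranges: [-2.94, 2.94], [-0.97, 2.17], [0.19, 2.56], [-1.23, 4.37], [0.02, 3.11], [-2.88, 2.88]. Speed limits (rad/s): [2.39, 2.39, 3.01, 3.14, 3.14, 3.14].

### API

Orientations are given as a unit quaternion [w, x, y, z].
In Python, from workcell import get_state, imaging, r gives the robot as it stands. The module is installed in compiled form; this text tells all that it offers.
- The arm moves only by the tool jog_arm, never from a script. Its argument "deltas" is a list of rows, each a list of 7 numbers: the turn, a rotation vector about the tool's x, y, z in rad, then the shift along the tool's x, y, z in m, then the opening, from 0 (shut) to 1 (fully open). A call has 1 to 20 rows; each row is the pose to reach, as a shift and turn from the pose measured when the call began, along the tool's axes at that moment; what a row does not reach only later rows make up. A row lasts 1/12 s, in which the tool goes at most 41.7 mm and 7.16 degrees, less where a joint would pass 70% of its speed; a pose out of reach is approached as far as the arm can. A call with a gripper value outside its range is refused whole. The fingers move at their own pace and stop on an object; the grip force is fixed at half the most. Time passes only in rows, so rows that repeat a pose let the fingers close. It gives the time, the measured TCP pose, the force and the opening at its end, in the units of the state.
- get_state(): the state, without advancing time (a new reading comes with each control period).
- imaging.camera(name): name is "scene" or "top" or "wrist"; returns a dict with "pixels" (420x560x3 uint8, red, green, blue), "mtx" (3x3 intrinsics, pixels), "D" ([k1, k2, p1, p2, k3] as OpenCV has them; the pictures are not rectified), "world_from_camera" (4x4, takes a point from camera to world coordinates). Camera axes: x right, y up, looking along -z (the intrinsics and any distortion apply to the point x, -y, -z); pixel columns grow to the right and rows downward; lengths in m; the calibration is good to about 2 mm. A picture is of the moment at which its call begins. There is no depth.
- r.finish_job(): hands the job in, once; it reports no verdict.
The state is a dict: "t": time; "joints": joint angles; "joint_velocities": joint speeds; "joint_torque": joint torques, N m; "tcp_pos": TCP position; "orientation": TCP orientation; "force": force on the tool from outside, world axes, zero at the start; "torque": the same for the moment, N m; "gripper_width": finger opening in m.
Only numpy, scipy, OpenCV 4.12 (cv2) and the standard library are available. Lean on these libraries where they do the work, as an engineer would, in place of code of your own. Each camera call takes 0.05 s, during which the arm holds its last target. There are 200 camera calls.

## Working session

There is one attempt and no reset: what is moved stays moved. The work goes in short steps, Python scripts to look and compute and a tool call to move; the robot and the scene stay as the last step left them, time stands still between calls to the robot, and variables do not carry over. Pictures are saved under pics/ and viewed, about 12 in all and at most 16, crops included, and the job is handed in when it is done.

Besides the shell and the picture viewer there is one more tool, called after "Emit:" by a JSON object that holds its "method" and its "body". jog_arm: Moves the arm, as the interface text tells. Its arguments: {"type":"object","properties":{"deltas":{"type":"array"}},"required":["deltas"]}

```bash
mkdir -p pics; ls; python3 - <<'E'
from workcell import get_state, imaging
import cv2,numpy as np
s=get_state(); print({k:np.round(v,4).tolist() for k,v in s.items()})
for n in("scene","top"):
    c=imaging.camera(n); cv2.imwrite(f"pics/{n}0.png",c["pixels"][...,::-1]); np.savez(f"{n}0.npz",**c); print(n,np.round(c["mtx"],1).tolist(),c["D"],np.round(c["world_from_camera"],3).tolist())
E
```

```text
pics
{'t': 0.0, 'joints': [-1.5294, 0.3134, 1.4984, 0.0, 1.331, -0.2234], 'joint_velocities': [0.0006, -0.001, -0.0014, -0.0004, -0.0004, -0.0003], 'joint_torque': [0.0011, -40.2209, -25.2269, 0.0695, 0.0352, -0.0001], 'tcp_pos': [0.1374, -0.5065, 0.2632], 'orientation': [0.562, -0.5613, 0.4299, -0.4293], 'force': [1.0496, 0.8361, 0.4348], 'torque': [0.0205, 0.0388, -0.0227], 'gripper_width': 0.0883}
scene [[451.3, 0.0, 277.7], [0.0, 451.3, 211.6], [0.0, 0.0, 1.0]] [-0.14688204  0.          0.          0.          0.        ] [[-0.79, 0.435, -0.433, 0.106], [-0.613, -0.58, 0.537, 0.708], [-0.017, 0.689, 0.724, 0.681], [0.0, 0.0, 0.0, 1.0]]
top [[394.8, 0.0, 277.7], [0.0, 394.8, 211.3], [0.0, 0.0, 1.0]] [-0.09743539  0.          0.          0.          0.        ] [[0.03, 0.992, -0.119, 0.362], [-1.0, 0.03, 0.001, 0.259], [0.005, 0.119, 0.993, 0.901], [0.0, 0.0, 0.0, 1.0]]
```

View pics/scene0.png

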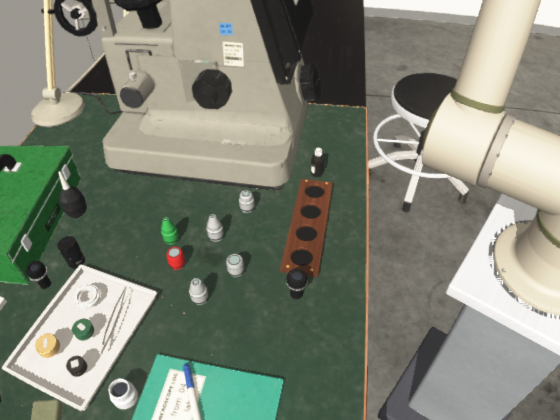

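View pics/top0.png

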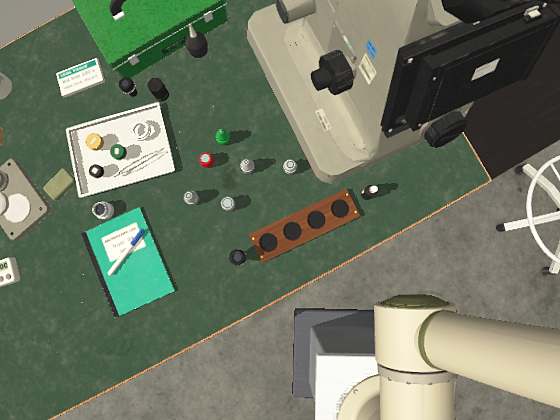

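```bash
python3 - <<'E'
import cv2
a=cv2.imread("pics/scene0.png")[145:320,140:345]; b=cv2.imread("pics/top0.png")[120:275,170:405]
cv2.imwrite("pics/sc.png",cv2.resize(a,None,fx=3.4,fy=3.4,interpolation=cv2.INTER_CUBIC))
cv2.imwrite("pics/tc.png",cv2.resize(b,None,fx=3.4,fy=3.4,interpolation=cv2.INTER_CUBIC))
E
```

```text
(no output)
```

View pics/sc.png

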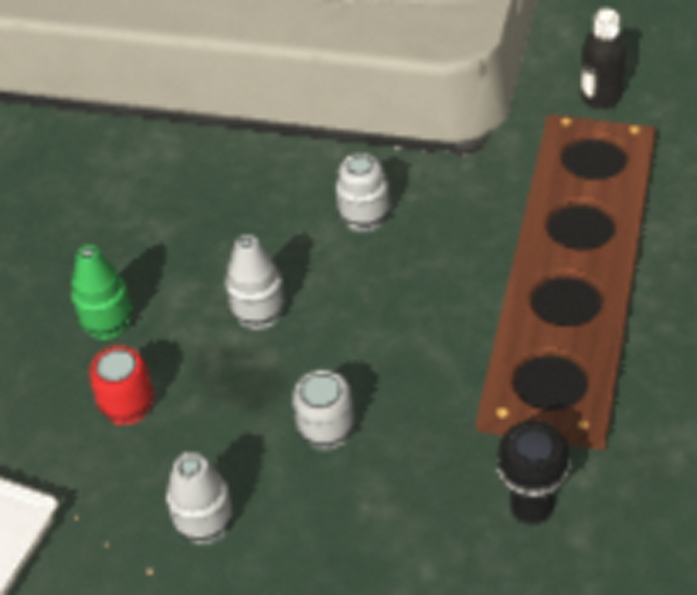

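View pics/tc.png

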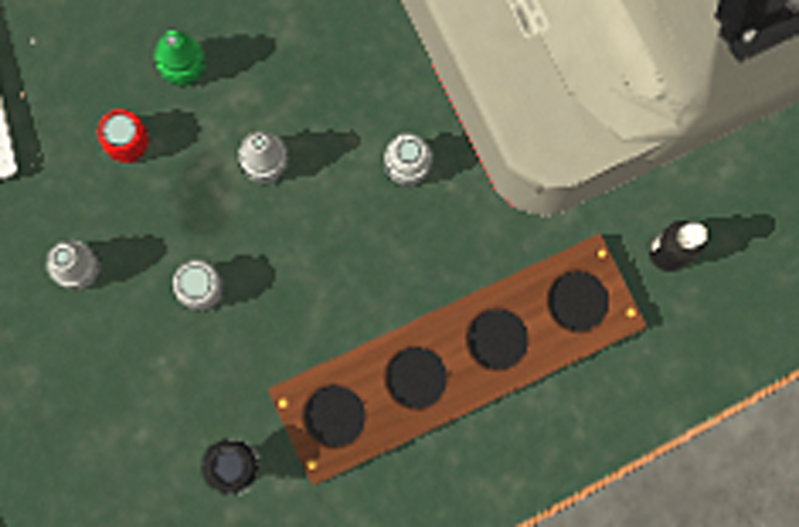

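```bash
cat >h.py <<'E'
import cv2,numpy as np
def ray(c,px,z):
    p=cv2.undistortPoints(np.array([[px]],float),np.array(c["mtx"]),np.array(c["D"]))[0,0]
    T=np.array(c["world_from_camera"]); d=T[:3,:3]@[p[0],-p[1],-1]; o=T[:3,3]
    return (o+d*(z-o[2])/d[2])[:2]
def proj(c,P):
    T=np.array(c["world_from_camera"]); q=(np.atleast_2d(P)-T[:3,3])@T[:3,:3]; q=q*[1,-1,-1]
    return cv2.projectPoints(q,np.zeros(3),np.zeros(3),np.array(c["mtx"]),np.array(c["D"]))[0][:,0]
E
python3 - <<'E'
from h import *
S=np.load("scene0.npz");T=np.load("top0.npz")
f=lambda p,o:(np.array(p)+.5)/3.4-.5+o
it={"o1":((322,387),(196,282),.036),"o2":((359,164),(408,152),.044),"o3":((189,467),(64,257),.052),"o4":((247,241),(258,142),.060),
"r1":((550,382),(335,416),.0125),"r2":((566,302),(416,378),.0125),"r3":((580,228),(498,339),.0125),"r4":((594,159),(579,300),.0125),
"bot":((606,22),(692,235),.068),"eye":((537,447),(230,466),.057),"red":((118,366),(119,130),.036),"green":((88,250),(173,38),.06)}
for k,(a,b,z) in it.items():
    A=ray(S,f(a,(140,145)),z);B=ray(T,f(b,(170,120)),z); print(k,A.round(4),B.round(4),np.round((A-B)*1000,1))
E
```

```text
o1 [0.4821 0.3688] [0.4819 0.3703] [ 0.1 -1.5]
o2 [0.5713 0.2337] [0.5708 0.2347] [ 0.6 -1. ]
o3 [0.4923 0.4555] [0.4934 0.4541] [-1.   1.3]
o4 [0.5697 0.33  ] [0.5705 0.3316] [-0.8 -1.6]
r1 [0.3979 0.2781] [0.3986 0.2774] [-0.7  0.8]
r2 [0.4245 0.2255] [0.4254 0.2245] [-0.9  1. ]
r3 [0.4517 0.1726] [0.453  0.1705] [-1.3  2.1]
r4 [0.4789 0.1183] [0.4809 0.1166] [-1.9  1.7]
bot [0.5129 0.0594] [0.5172 0.0538] [-4.3  5.6]
eye [0.3598 0.3436] [0.3634 0.3411] [-3.7  2.5]
red [0.5799 0.4256] [0.582  0.4263] [-2.1 -0.7]
green [0.6369 0.3891] [0.6384 0.3899] [-1.5 -0.8]
```

Scene crop shows objective 2 at (362,190), 4 at (255,282), 3 at (200,495) and 1 at (323,408). The bottle is at the far, −y end (recess_4) and the eyepiece at the +y end (recess_1). The top crop agrees, and the two cameras agree to about 2 mm. So objective n goes in recess n.

```bash
cat >>h.py <<'E'
from scipy.spatial.transform import Rotation as R
O={1:(.482,.3695),2:(.571,.2342),3:(.493,.455),4:(.570,.331)}
REC={i:np.array([.3982,.2777])+(i-1)*np.array([.0272,-.0535]) for i in (1,2,3,4)}
def delta(*wps):   # wps: (x,y,z,yaw_deg); prints jog numbers from present pose
    from workcell import get_state
    s=get_state(); w,*v=s["orientation"]; R0=R.from_quat([*v,w])
    print("t",round(s["t"],2),"tcp",np.round(s["tcp_pos"],4),"F",np.round(s["force"],1),"w",round(s["gripper_width"],4))
    for x,y,z,a in wps:
        a=np.radians(a); M=np.array([[np.cos(a),0,-np.sin(a)],[np.sin(a),0,np.cos(a)],[0,-1,0]])
        print(np.round(np.r_[(R0.inv()*R.from_matrix(M)).as_rotvec(),R0.inv().apply(np.array([x,y,z])-s["tcp_pos"])],4).tolist())
E
python3 -c "
from h import *
delta((.36,.1,.26,-63),(*O[4],.14,-63))"
```

```text
t 0.1 tcp [ 0.1374 -0.5065  0.2633] F [-0.8 -0.4  0.1] w 0.088
[-0.0003, -0.2064, -0.001, -0.5271, 0.0039, 0.3736]
[-0.0003, -0.2064, -0.001, -0.695, 0.1241, 0.6367]
```

Emit:
{"method": "jog_arm", "body": {"deltas": [[0, -0.206, -0.001, -0.527, 0.004, 0.374, 0.7], [0, -0.206, -0.001, -0.527, 0.004, 0.374, 0.7], [0, -0.206, -0.001, -0.527, 0.004, 0.374, 0.7], [0, -0.206, -0.001, -0.527, 0.004, 0.374, 0.7], [0, -0.206, -0.001, -0.527, 0.004, 0.374, 0.7], [0, -0.206, -0.001, -0.527, 0.004, 0.374, 0.7], [0, -0.206, -0.001, -0.527, 0.004, 0.374, 0.7], [0, -0.206, -0.001, -0.527, 0.004, 0.374, 0.7], [0, -0.206, -0.001, -0.527, 0.004, 0.374, 0.7], [0, -0.206, -0.001, -0.527, 0.004, 0.374, 0.7], [0, -0.206, -0.001, -0.527, 0.004, 0.374, 0.7], [0, -0.206, -0.001, -0.527, 0.004, 0.374, 0.7], [0, -0.206, -0.001, -0.527, 0.004, 0.374, 0.7], [0, -0.206, -0.001, -0.527, 0.004, 0.374, 0.7], [0, -0.206, -0.001, -0.527, 0.004, 0.374, 0.7], [0, -0.206, -0.001, -0.527, 0.004, 0.374, 0.7], [0, -0.206, -0.001, -0.527, 0.004, 0.374, 0.7]]}}

```text
t: 1.52
tcp_pos: [0.3608, 0.1032, 0.2595]
orientation: [0.604, -0.604, 0.368, -0.368]
force: [0.1, -0.3, -0.6]
gripper_width: 0.0616
```

```bash
python3 -c "
from h import *
delta((*O[4],.14,-63),(*O[4],.037,-63))"
```

```text
t 1.52 tcp [0.3608 0.1032 0.2595] F [ 0.1 -0.3 -0.6] w 0.0616
[-0.0001, 0.0046, -0.001, -0.1066, 0.1197, 0.2904]
[-0.0001, 0.0046, -0.001, -0.1065, 0.2227, 0.2903]
```

Emit:
{"method": "jog_arm", "body": {"deltas": [[0, 0.005, -0.001, -0.107, 0.12, 0.29, 0.7], [0, 0.005, -0.001, -0.107, 0.12, 0.29, 0.7], [0, 0.005, -0.001, -0.107, 0.12, 0.29, 0.7], [0, 0.005, -0.001, -0.107, 0.12, 0.29, 0.7], [0, 0.005, -0.001, -0.107, 0.12, 0.29, 0.7], [0, 0.005, -0.001, -0.107, 0.12, 0.29, 0.7], [0, 0.005, -0.001, -0.107, 0.12, 0.29, 0.7], [0, 0.005, -0.001, -0.107, 0.12, 0.29, 0.7], [0, 0.005, -0.001, -0.107, 0.12, 0.29, 0.7], [0, 0.005, -0.001, -0.107, 0.12, 0.29, 0.7], [0, 0.005, -0.001, -0.107, 0.12, 0.29, 0.7]]}}

```text
t: 2.43
tcp_pos: [0.5694, 0.3302, 0.1399]
orientation: [-0.603, 0.603, -0.37, 0.37]
force: [0.2, -0.4, 0.5]
gripper_width: 0.0619
```

```bash
python3 - <<'E'
from h import *
from workcell import imaging
c=imaging.camera("wrist"); im=c["pixels"][...,::-1].copy()
for k,h in ((1,.036),(2,.044),(3,.052),(4,.06)):
    for z in (h,.015):
        p=proj(c,[*O[k],z])[0]; print(k,z,p.round(0))
        if 0<p[0]<560 and 0<p[1]<420: cv2.drawMarker(im,tuple(int(v) for v in p),(0,0,255),cv2.MARKER_CROSS,10,1)
cv2.imwrite("pics/w1.png",im)
delta((*O[4],.14,-63),(*O[4],.037,-63))
E
```

```text
1 0.036 [177. 308.]
1 0.015 [185. 294.]
2 0.044 [419. 290.]
2 0.015 [405. 271.]
3 0.052 [ 46. 249.]
3 0.015 [ 79. 231.]
4 0.06 [285. 234.]
4 0.015 [285. 214.]
t 2.48 tcp [0.5695 0.3301 0.1409] F [-0.2 -0.3 -0.1] w 0.0617
[-0.0011, -0.0013, 0.0003, -0.0006, 0.0009, 0.0009]
[-0.0011, -0.0013, 0.0003, -0.0006, 0.1039, 0.0008]
```

View pics/w1.png

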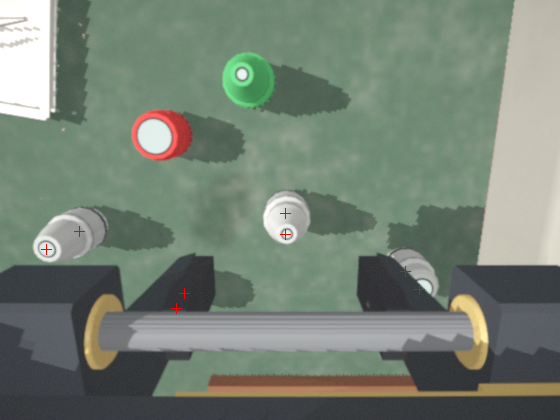

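Wrist view: the markers sit on the lens centres, with objective 4 at (286,234) and centred between the fingers. Descending to grip.

Emit:
{"method": "jog_arm", "body": {"deltas": [[-0.001, -0.001, 0, -0.0005, 0.03, 0.001, 0.7], [-0.001, -0.001, 0, -0.0005, 0.06, 0.001, 0.7], [-0.001, -0.001, 0, -0.0005, 0.085, 0.001, 0.7], [-0.001, -0.001, 0, -0.0005, 0.1, 0.001, 0.7], [-0.001, -0.001, 0, -0.0005, 0.104, 0.001, 0.7], [-0.001, -0.001, 0, -0.0005, 0.104, 0.001, 0.7], [-0.001, -0.001, 0, -0.0005, 0.104, 0.001, 0.3], [-0.001, -0.001, 0, -0.0005, 0.104, 0.001, 0.2], [-0.001, -0.001, 0, -0.0005, 0.104, 0.001, 0.1], [-0.001, -0.001, 0, -0.0005, 0.104, 0.001, 0.1], [-0.001, -0.001, 0, -0.0005, 0.104, 0.001, 0.1], [-0.001, -0.001, 0, -0.0005, 0.104, 0.001, 0.1], [-0.001, -0.001, 0, -0.0005, 0.104, 0.001, 0.1]]}}

```text
t: 3.57
tcp_pos: [0.5706, 0.3309, 0.0375]
orientation: [0.603, -0.603, 0.369, -0.37]
force: [-0.8, -2.9, 4.9]
gripper_width: 0.0294
```

```bash
python3 - <<'E'
from h import *
delta((*O[4],.037,-63),(*O[4],.13,-63),(*REC[4],.13,-63),(*REC[4],.048,-63))
E
```

```text
t 3.57 tcp [0.5706 0.3309 0.0375] F [-0.8 -2.9  4.9] w 0.0294
[-0.0008, -0.0002, 0.0007, -0.0003, 0.0005, -0.0005]
[-0.0008, -0.0002, 0.0007, -0.0002, -0.0925, -0.0004]
[-0.0008, -0.0002, 0.0007, 0.1493, -0.0925, -0.1778]
[-0.0008, -0.0002, 0.0007, 0.1493, -0.0105, -0.1779]
```

Emit:
{"method": "jog_arm", "body": {"deltas": [[0, 0, 0, 0, -0.015, 0, 0.1], [0, 0, 0, 0, -0.04, 0, 0.1], [0, 0, 0, 0, -0.07, 0, 0.1], [0, 0, 0, 0, -0.0925, 0, 0.1], [0, 0, 0, 0.02, -0.0925, -0.03, 0.1], [0, 0, 0, 0.035, -0.0925, -0.065, 0.1], [0, 0, 0, 0.05, -0.0925, -0.1, 0.1], [0, 0, 0, 0.065, -0.0925, -0.135, 0.1], [0, 0, 0, 0.08, -0.0925, -0.165, 0.1], [0, 0, 0, 0.1, -0.0925, -0.178, 0.1], [0, 0, 0, 0.13, -0.0925, -0.178, 0.1], [0, 0, 0, 0.149, -0.0925, -0.178, 0.1], [0, 0, 0, 0.149, -0.0925, -0.178, 0.1], [0, 0, 0, 0.149, -0.0925, -0.178, 0.1], [0, 0, 0, 0.149, -0.0925, -0.178, 0.1]]}}

```text
t: 4.82
tcp_pos: [0.479, 0.118, 0.1297]
orientation: [0.603, -0.603, 0.369, -0.37]
force: [0.6, 0.2, -2.2]
gripper_width: 0.0295
```

```bash
python3 - <<'E'
from h import *
from workcell import imaging
c=imaging.camera("wrist"); im=c["pixels"][...,::-1].copy()
for k in REC:
    p=proj(c,[*REC[k],.0125])[0]; print(k,p.round(0))
    if 0<p[0]<560 and 0<p[1]<420: cv2.drawMarker(im,tuple(int(v) for v in p),(0,0,255),cv2.MARKER_CROSS,10,1)
cv2.imwrite("pics/w2.png",im)
delta((*REC[4],.13,-63),(*REC[4],.048,-63))
E
```

```text
1 [ 22. 217.]
2 [110. 218.]
3 [199. 218.]
4 [288. 218.]
t 4.87 tcp [0.4789 0.1182 0.1298] F [ 0.3 -0.2 -1.8] w 0.0298
[-0.0002, 0.0006, 0.0002, 0.0013, -0.0002, 0.0003]
[-0.0002, 0.0006, 0.0002, 0.0013, 0.0818, 0.0003]
```

View pics/w2.png

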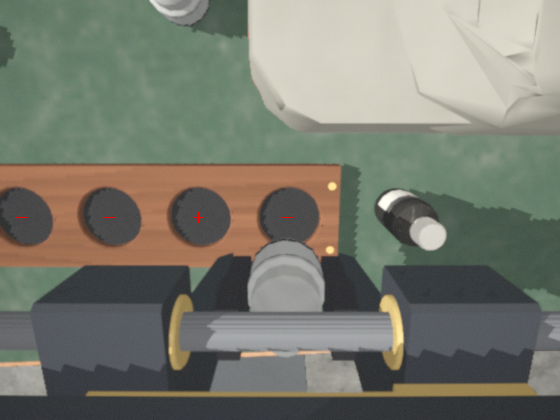

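Wrist view: the recess markers are centred on the black discs, recess_4 at (288,218), and the objective hangs straight. Lowering, opening to 45 mm, then rising.

Emit:
{"method": "jog_arm", "body": {"deltas": [[0, 0, 0, 0.001, 0.025, 0, 0.1], [0, 0, 0, 0.001, 0.05, 0, 0.1], [0, 0, 0, 0.001, 0.068, 0, 0.1], [0, 0, 0, 0.001, 0.077, 0, 0.1], [0, 0, 0, 0.001, 0.08, 0, 0.1], [0, 0, 0, 0.001, 0.082, 0, 0.1], [0, 0, 0, 0.001, 0.082, 0, 0.1], [0, 0, 0, 0.001, 0.082, 0, 0.1], [0, 0, 0, 0.001, 0.082, 0, 0.5], [0, 0, 0, 0.001, 0.082, 0, 0.5], [0, 0, 0, 0.001, 0.082, 0, 0.5], [0, 0, 0, 0.001, 0.082, 0, 0.5], [0, 0, 0, 0.001, 0.082, 0, 0.5]]}}

```text
t: 5.95
tcp_pos: [0.4795, 0.1173, 0.048]
orientation: [0.603, -0.603, 0.369, -0.37]
force: [0.5, -1.0, -0.4]
gripper_width: 0.044
```

```bash
python3 - <<'E'
from h import *
delta((*REC[4],.14,-63),(.42,.2,.14,-18),(*O[2],.14,27))
E
```

```text
t 5.95 tcp [0.4795 0.1173 0.048 ] F [ 0.5 -1.  -0.4] w 0.044
[-0.0006, 0.0006, 0.0004, 0.0002, -0.092, 0.0003]
[-0.0004, -0.7848, 0.0006, -0.1007, -0.0921, -0.0154]
[-0.0002, -1.5702, 0.0007, -0.0625, -0.092, 0.1347]
```

Emit:
{"method": "jog_arm", "body": {"deltas": [[0, 0, 0, 0, -0.02, 0, 0.5], [0, 0, 0, 0, -0.055, 0, 0.5], [0, 0, 0, 0, -0.092, 0, 0.5], [0, 0, 0, 0, -0.092, 0, 0.6], [0, -0.785, 0, -0.1, -0.092, -0.015, 0.6], [0, -0.785, 0, -0.1, -0.092, -0.015, 0.6], [0, -0.785, 0, -0.1, -0.092, -0.015, 0.6], [0, -0.785, 0, -0.1, -0.092, -0.015, 0.6], [0, -0.785, 0, -0.1, -0.092, -0.015, 0.6], [0, -0.785, 0, -0.1, -0.092, -0.015, 0.6], [0, -0.785, 0, -0.1, -0.092, -0.015, 0.6], [0, -1.57, 0, -0.063, -0.092, 0.135, 0.6], [0, -1.57, 0, -0.063, -0.092, 0.135, 0.6], [0, -1.57, 0, -0.063, -0.092, 0.135, 0.6], [0, -1.57, 0, -0.063, -0.092, 0.135, 0.6], [0, -1.57, 0, -0.063, -0.092, 0.135, 0.6], [0, -1.57, 0, -0.063, -0.092, 0.135, 0.6], [0, -1.57, 0, -0.063, -0.092, 0.135, 0.6], [0, -1.57, 0, -0.063, -0.092, 0.135, 0.6], [0, -1.57, 0, -0.063, -0.092, 0.135, 0.6]]}}

```text
t: 7.62
tcp_pos: [0.571, 0.2347, 0.1396]
orientation: [-0.688, 0.688, 0.165, -0.164]
force: [0.6, -0.0, 0.1]
gripper_width: 0.053
```

```bash
python3 - <<'E'
from h import *
from workcell import imaging
c=imaging.camera("wrist"); im=c["pixels"][...,::-1].copy()
for z in (.044,.015):
    p=proj(c,[*O[2],z])[0]; print(p.round(0)); cv2.drawMarker(im,tuple(int(v) for v in p),(0,0,255),cv2.MARKER_CROSS,10,1)
t=imaging.camera("top")["pixels"][120:275,170:405,::-1]
cv2.imwrite("pics/w3.png",np.vstack([im,cv2.resize(t,(273,180))[:, :].copy() if 0 else cv2.copyMakeBorder(cv2.resize(t,(273,180)),0,0,0,287,0)]))
delta((*O[2],.14,27),(*O[2],.037,27))
E
```

```text
[285. 229.]
[285. 216.]
t 7.72 tcp [0.571  0.2348 0.1399] F [0.  0.  0.4] w 0.0533
[0.0003, -0.0016, 0.0005, -0.0003, -0.0001, -0.0005]
[0.0003, -0.0016, 0.0005, -0.0003, 0.1029, -0.0005]
```

View pics/w3.png

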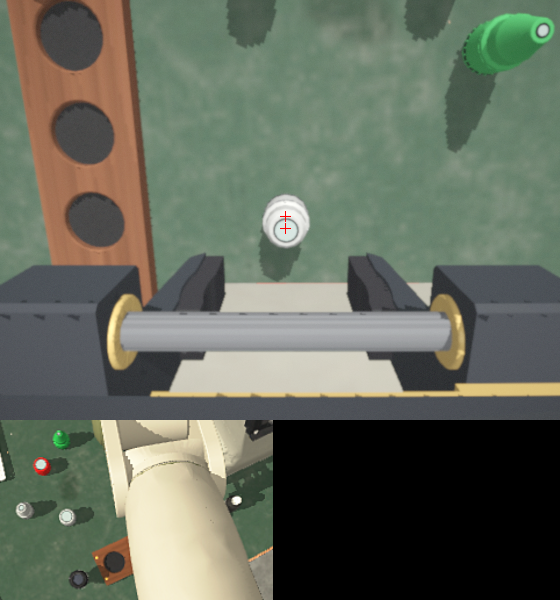

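```bash
python3 - <<'E'
from h import *
from workcell import imaging
c=imaging.camera("wrist"); print(np.array(c["world_from_camera"])[:3,3].round(3))
zt=np.array([-np.sin(np.radians(27)),np.cos(np.radians(27))])
for z in (0,.04,.075,.09):
    print(z,[(ray(c,(u,283),z)-O[2])@zt for u in (240,285,330)])
E
```

```text
[0.541 0.294 0.26 ]
0 [np.float64(-0.05760858370169811), np.float64(-0.05764844351670249), np.float64(-0.05771024916814031)]
0.04 [np.float64(-0.03850559906470084), np.float64(-0.03853933824167701), np.float64(-0.03859165338191934)]
0.075 [np.float64(-0.021790487507328263), np.float64(-0.021818871126029753), np.float64(-0.021862882068976033)]
0.09 [np.float64(-0.014626868268454279), np.float64(-0.014652956647895208), np.float64(-0.014693408649143173)]
```

The microscope base is 57 mm from the objective 2 axis and the gripper's half-width is 37.5 mm, so there is room.

Emit:
{"method": "jog_arm", "body": {"deltas": [[0, -0.001, 0, 0, 0.025, -0.0005, 0.6], [0, -0.001, 0, 0, 0.05, -0.0005, 0.6], [0, -0.001, 0, 0, 0.075, -0.0005, 0.6], [0, -0.001, 0, 0, 0.095, -0.0005, 0.6], [0, -0.001, 0, 0, 0.102, -0.0005, 0.6], [0, -0.001, 0, 0, 0.102, -0.0005, 0.6], [0, -0.001, 0, 0, 0.102, -0.0005, 0.3], [0, -0.001, 0, 0, 0.102, -0.0005, 0.2], [0, -0.001, 0, 0, 0.102, -0.0005, 0.1], [0, -0.001, 0, 0, 0.102, -0.0005, 0.1], [0, -0.001, 0, 0, 0.102, -0.0005, 0.1], [0, -0.001, 0, 0, 0.102, -0.0005, 0.1]]}}

```text
t: 8.77
tcp_pos: [0.5718, 0.2344, 0.0391]
orientation: [-0.687, 0.688, 0.166, -0.164]
force: [-1.8, -1.8, 6.1]
gripper_width: 0.0298
```

```bash
python3 - <<'E'
from h import *
delta((*O[2],.13,27),(*REC[2],.13,27),(*REC[2],.048,27))
E
```

```text
t 8.77 tcp [0.5718 0.2344 0.0391] F [-1.8 -1.8  6.1] w 0.0298
[0.0008, -0.0003, 0.0022, -0.0006, -0.0909, 0.0001]
[0.0008, -0.0003, 0.0022, -0.1349, -0.0912, 0.0573]
[0.0008, -0.0003, 0.0022, -0.1351, -0.0092, 0.0573]
```

Emit:
{"method": "jog_arm", "body": {"deltas": [[0, 0, 0, 0, -0.015, 0, 0.1], [0, 0, 0, 0, -0.04, 0, 0.1], [0, 0, 0, 0, -0.07, 0, 0.1], [0, 0, 0, 0, -0.091, 0, 0.1], [0, 0, 0.002, -0.03, -0.091, 0.012, 0.1], [0, 0, 0.002, -0.065, -0.091, 0.028, 0.1], [0, 0, 0.002, -0.1, -0.091, 0.043, 0.1], [0, 0, 0.002, -0.125, -0.091, 0.053, 0.1], [0, 0, 0.002, -0.135, -0.091, 0.0573, 0.1], [0, 0, 0.002, -0.135, -0.091, 0.0573, 0.1], [0, 0, 0.002, -0.135, -0.091, 0.0573, 0.1], [0, 0, 0.002, -0.135, -0.07, 0.0573, 0.1], [0, 0, 0.002, -0.135, -0.045, 0.0573, 0.1], [0, 0, 0.002, -0.135, -0.025, 0.0573, 0.1], [0, 0, 0.002, -0.135, -0.015, 0.0573, 0.1], [0, 0, 0.002, -0.135, -0.011, 0.0573, 0.1], [0, 0, 0.002, -0.135, -0.0105, 0.0573, 0.1], [0, 0, 0.002, -0.135, -0.0105, 0.0573, 0.1]]}}

```text
t: 10.27
tcp_pos: [0.4265, 0.2243, 0.0498]
orientation: [-0.687, 0.688, 0.166, -0.164]
force: [1.3, -0.1, -0.1]
gripper_width: 0.0299
```

```bash
python3 - <<'E'
from h import *
delta((*REC[2],.0495,27),(*REC[2],.14,27),(*O[3],.14,27))
E
```

```text
t 10.27 tcp [0.4265 0.2243 0.0498] F [ 1.3 -0.1 -0.1] w 0.0299
[0.0011, -0.0005, 0.0015, -0.001, 0.0003, 0.0004]
[0.0011, -0.0005, 0.0015, -0.0009, -0.0902, 0.0003]
[0.0011, -0.0005, 0.0015, 0.164, -0.0901, 0.1753]
```

Emit:
{"method": "jog_arm", "body": {"deltas": [[0, 0, 0, 0, 0, 0, 0.6], [0, 0, 0, 0, 0, 0, 0.6], [0, 0, 0, 0, 0, 0, 0.6], [0, 0, 0, 0, 0, 0, 0.6], [0, 0, 0, 0, 0, 0, 0.6], [0, 0, 0, 0, -0.03, 0, 0.6], [0, 0, 0, 0, -0.06, 0, 0.6], [0, 0, 0, 0, -0.09, 0, 0.6], [0, 0, 0, 0, -0.09, 0, 0.6], [0.001, 0, 0.001, 0.164, -0.09, 0.175, 0.6], [0.001, 0, 0.001, 0.164, -0.09, 0.175, 0.6], [0.001, 0, 0.001, 0.164, -0.09, 0.175, 0.6], [0.001, 0, 0.001, 0.164, -0.09, 0.175, 0.6], [0.001, 0, 0.001, 0.164, -0.09, 0.175, 0.6], [0.001, 0, 0.001, 0.164, -0.09, 0.175, 0.6], [0.001, 0, 0.001, 0.164, -0.09, 0.175, 0.6], [0.001, 0, 0.001, 0.164, -0.09, 0.175, 0.6], [0.001, 0, 0.001, 0.164, -0.09, 0.175, 0.6]]}}

```text
t: 11.77
tcp_pos: [0.4929, 0.4541, 0.1391]
orientation: [-0.687, 0.688, 0.165, -0.165]
force: [0.0, 0.2, 0.3]
gripper_width: 0.053
```

```bash
python3 - <<'E'
from h import *
from workcell import imaging
c=imaging.camera("wrist"); im=c["pixels"][...,::-1].copy()
for z in (.052,.015):
    p=proj(c,[*O[3],z])[0]; print(p.round(0)); cv2.drawMarker(im,tuple(int(v) for v in p),(0,0,255),cv2.MARKER_CROSS,10,1)
t=imaging.camera("scene")["pixels"][145:320,140:345,::-1]
cv2.imwrite("pics/w4.png",np.hstack([cv2.resize(im,(280,210))[:, :],cv2.resize(t,(246,210))]) if 0 else np.vstack([im[120:320],cv2.copyMakeBorder(cv2.resize(t,None,fx=2.2,fy=2.2,interpolation=cv2.INTER_CUBIC),0,0,0,109,cv2.BORDER_CONSTANT)]))
delta((*O[3],.14,27),(*O[3],.038,27))
E
```

```text
[287. 231.]
[287. 215.]
t 11.87 tcp [0.4932 0.4536 0.1399] F [-0.4  0.   0.1] w 0.0529
[0.0003, -0.0016, 0.0, 0.0005, -0.0001, 0.0013]
[0.0003, -0.0016, 0.0, 0.0005, 0.1019, 0.0013]
```

View pics/w4.png

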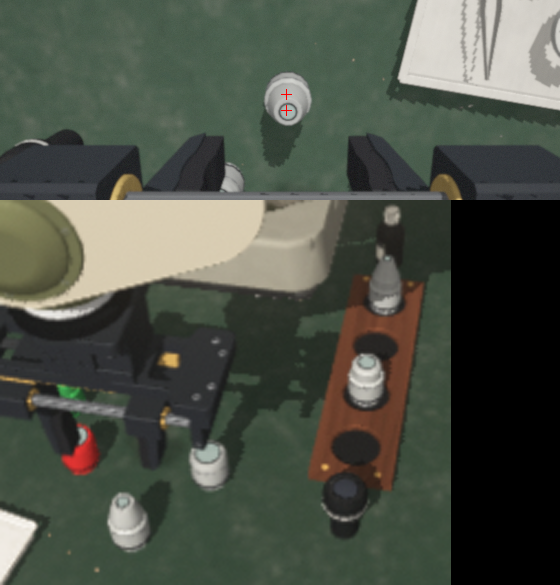

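Objective 4 stands in recess_4 and objective 2 in recess_2, both upright. Objective 3 is centred in the wrist strip at (288,110), with its marker on the lens.

Emit:
{"method": "jog_arm", "body": {"deltas": [[0, -0.001, 0, 0.0005, 0.03, 0.001, 0.6], [0, -0.001, 0, 0.0005, 0.06, 0.001, 0.6], [0, -0.001, 0, 0.0005, 0.085, 0.001, 0.6], [0, -0.001, 0, 0.0005, 0.098, 0.001, 0.6], [0, -0.001, 0, 0.0005, 0.102, 0.001, 0.6], [0, -0.001, 0, 0.0005, 0.102, 0.001, 0.6], [0, -0.001, 0, 0.0005, 0.102, 0.001, 0.3], [0, -0.001, 0, 0.0005, 0.102, 0.001, 0.2], [0, -0.001, 0, 0.0005, 0.102, 0.001, 0.1], [0, -0.001, 0, 0.0005, 0.102, 0.001, 0.1], [0, -0.001, 0, 0.0005, 0.102, 0.001, 0.1], [0, -0.001, 0, 0.0005, 0.102, 0.001, 0.1]]}}

```text
t: 12.87
tcp_pos: [0.4935, 0.455, 0.0391]
orientation: [0.688, -0.688, -0.165, 0.164]
force: [-0.6, -0.8, 5.2]
gripper_width: 0.0296
```

```bash
python3 - <<'E'
from h import *
delta((*O[3],.15,27),(*REC[3],.15,27),(*REC[3],.048,27))
E
```

```text
t 12.87 tcp [0.4935 0.455  0.0391] F [-0.6 -0.8  5.2] w 0.0296
[0.0002, -0.0005, 0.0017, -0.0003, -0.1109, 0.0002]
[0.0002, -0.0005, 0.0017, -0.1653, -0.1111, -0.2349]
[0.0002, -0.0005, 0.0017, -0.1654, -0.0091, -0.2348]
```

Yaw an extra 25° for recess_3, so the gripper's body keeps clear of the microscope base corner.

Emit:
{"method": "jog_arm", "body": {"deltas": [[0, 0, 0, 0, -0.015, 0, 0.1], [0, 0, 0, 0, -0.045, 0, 0.1], [0, 0, 0, 0, -0.08, 0, 0.1], [0, 0, 0, 0, -0.111, 0, 0.1], [0, -0.05, 0.001, -0.015, -0.111, -0.02, 0.1], [0, -0.1, 0.001, -0.035, -0.111, -0.05, 0.1], [0, -0.16, 0.001, -0.055, -0.111, -0.08, 0.1], [0, -0.22, 0.001, -0.075, -0.111, -0.11, 0.1], [0, -0.28, 0.001, -0.1, -0.111, -0.14, 0.1], [0, -0.34, 0.001, -0.12, -0.111, -0.17, 0.1], [0, -0.4, 0.001, -0.14, -0.111, -0.2, 0.1], [0, -0.436, 0.001, -0.16, -0.111, -0.225, 0.1], [0, -0.436, 0.001, -0.1653, -0.111, -0.235, 0.1], [0, -0.436, 0.001, -0.1653, -0.111, -0.235, 0.1], [0, -0.436, 0.001, -0.1653, -0.111, -0.235, 0.1], [0, -0.436, 0.001, -0.1653, -0.111, -0.235, 0.1]]}}

```text
t: 14.2
tcp_pos: [0.4528, 0.1715, 0.1499]
orientation: [-0.636, 0.636, 0.31, -0.309]
force: [-0.0, 0.5, -1.1]
gripper_width: 0.0291
```

```bash
python3 - <<'E'
from h import *
from workcell import imaging
c=imaging.camera("wrist"); im=c["pixels"][...,::-1].copy()
cv2.imwrite("pics/w5.png",im)
delta((*REC[3],.15,52),(*REC[3],.0495,52))
E
```

```text
t 14.25 tcp [0.4528 0.1716 0.1498] F [ 0.5  0.7 -1.3] w 0.0298
[0.0006, 0.0002, 0.0007, -0.0008, -0.0002, -0.0004]
[0.0006, 0.0002, 0.0007, -0.0009, 0.1003, -0.0004]
```

View pics/w5.png

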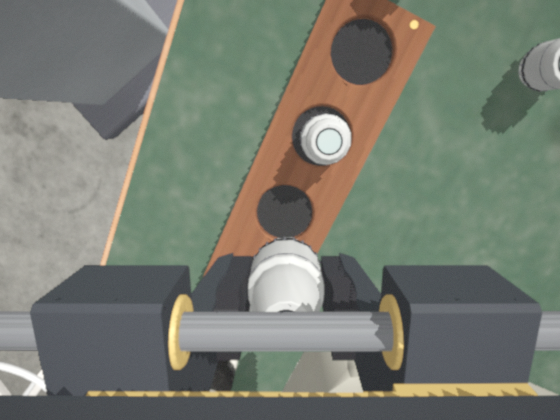

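Objective 3 hangs level over recess_3 at (286,211), beside objective 2 in its recess. Lowering and releasing.

Emit:
{"method": "jog_arm", "body": {"deltas": [[0, 0, 0, -0.0008, 0.025, 0, 0.1], [0, 0, 0, -0.0008, 0.05, 0, 0.1], [0, 0, 0, -0.0008, 0.075, 0, 0.1], [0, 0, 0, -0.0008, 0.09, 0, 0.1], [0, 0, 0, -0.0008, 0.096, 0, 0.1], [0, 0, 0, -0.0008, 0.099, 0, 0.1], [0, 0, 0, -0.0008, 0.1, 0, 0.1], [0, 0, 0, -0.0008, 0.1, 0, 0.1], [0, 0, 0, -0.0008, 0.1, 0, 0.1], [0, 0, 0, -0.0008, 0.1, 0, 0.5], [0, 0, 0, -0.0008, 0.1, 0, 0.5], [0, 0, 0, -0.0008, 0.1, 0, 0.5], [0, 0, 0, -0.0008, 0.1, 0, 0.5], [0, 0, 0, -0.0008, 0.1, 0, 0.5]]}}

```text
t: 15.42
tcp_pos: [0.4525, 0.171, 0.05]
orientation: [-0.635, 0.636, 0.31, -0.31]
force: [0.9, -1.3, -0.3]
gripper_width: 0.0443
```

```bash
python3 - <<'E'
from h import *
delta((*REC[3],.15,52),(*O[1],.15,27))
E
```

```text
t 15.42 tcp [0.4525 0.171  0.05  ] F [ 0.9 -1.3 -0.3] w 0.0443
[0.0009, 0.0001, 0.001, -0.0001, -0.1, -0.0004]
[0.0007, 0.4364, 0.0011, 0.1747, -0.0999, 0.0988]
```

Emit:
{"method": "jog_arm", "body": {"deltas": [[0, 0, 0, 0, -0.025, 0, 0.5], [0, 0, 0, 0, -0.06, 0, 0.5], [0, 0, 0, 0, -0.1, 0, 0.5], [0, 0, 0, 0, -0.1, 0, 0.6], [0, 0.436, 0.001, 0.175, -0.1, 0.099, 0.6], [0, 0.436, 0.001, 0.175, -0.1, 0.099, 0.6], [0, 0.436, 0.001, 0.175, -0.1, 0.099, 0.6], [0, 0.436, 0.001, 0.175, -0.1, 0.099, 0.6], [0, 0.436, 0.001, 0.175, -0.1, 0.099, 0.6], [0, 0.436, 0.001, 0.175, -0.1, 0.099, 0.6], [0, 0.436, 0.001, 0.175, -0.1, 0.099, 0.6], [0, 0.436, 0.001, 0.175, -0.1, 0.099, 0.6]]}}

```text
t: 16.42
tcp_pos: [0.4818, 0.3693, 0.1494]
orientation: [-0.687, 0.688, 0.165, -0.166]
force: [0.6, -0.5, -0.4]
gripper_width: 0.053
```

```bash
python3 - <<'E'
from h import *
from workcell import imaging
c=imaging.camera("wrist"); im=c["pixels"][...,::-1].copy()
for z in (.036,.015):
    p=proj(c,[*O[1],z])[0]; print(p.round(0)); cv2.drawMarker(im,tuple(int(v) for v in p),(0,0,255),cv2.MARKER_CROSS,10,1)
cv2.imwrite("pics/w6.png",im)
delta((*O[1],.15,27),(*O[1],.038,27))
E
```

```text
[286. 220.]
[286. 212.]
t 16.47 tcp [0.482  0.3687 0.1497] F [ 0.   0.5 -0. ] w 0.0534
[0.0009, -0.0002, -0.0007, 0.0004, -0.0003, 0.0007]
[0.0009, -0.0002, -0.0007, 0.0005, 0.1117, 0.0008]
```

View pics/w6.png

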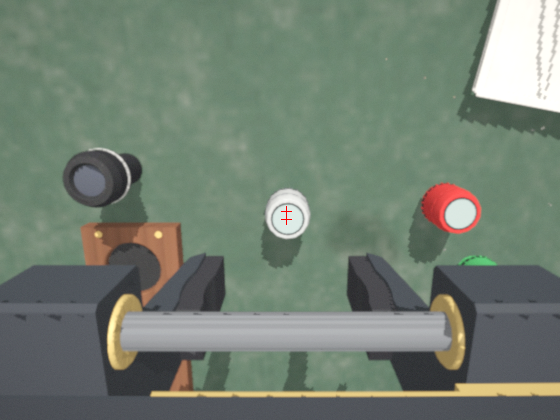

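Objective 1 is centred at (287,218). Descending to grip.

Emit:
{"method": "jog_arm", "body": {"deltas": [[0, 0, 0, 0.0005, 0.03, 0.001, 0.6], [0, 0, 0, 0.0005, 0.06, 0.001, 0.6], [0, 0, 0, 0.0005, 0.09, 0.001, 0.6], [0, 0, 0, 0.0005, 0.107, 0.001, 0.6], [0, 0, 0, 0.0005, 0.112, 0.001, 0.6], [0, 0, 0, 0.0005, 0.112, 0.001, 0.6], [0, 0, 0, 0.0005, 0.112, 0.001, 0.3], [0, 0, 0, 0.0005, 0.112, 0.001, 0.2], [0, 0, 0, 0.0005, 0.112, 0.001, 0.1], [0, 0, 0, 0.0005, 0.112, 0.001, 0.1], [0, 0, 0, 0.0005, 0.112, 0.001, 0.1], [0, 0, 0, 0.0005, 0.112, 0.001, 0.1]]}}

```text
t: 17.47
tcp_pos: [0.4825, 0.3699, 0.0389]
orientation: [-0.687, 0.688, 0.166, -0.165]
force: [-0.4, -0.9, 6.4]
gripper_width: 0.0296
```

```bash
python3 - <<'E'
from h import *
delta((*O[1],.14,27),(*REC[1],.14,27),(*REC[1],.0495,27))
E
```

```text
t 17.47 tcp [0.4825 0.3699 0.0389] F [-0.4 -0.9  6.4] w 0.0296
[0.0011, -0.0001, 0.0012, -0.0005, -0.1011, -0.0002]
[0.0011, -0.0001, 0.0012, -0.1168, -0.1012, -0.044]
[0.0011, -0.0001, 0.0012, -0.1169, -0.0107, -0.0439]
```

Emit:
{"method": "jog_arm", "body": {"deltas": [[0, 0, 0, 0, -0.015, 0, 0.1], [0, 0, 0, 0, -0.04, 0, 0.1], [0, 0, 0, 0, -0.075, 0, 0.1], [0, 0, 0, 0, -0.101, 0, 0.1], [0.001, 0, 0.001, -0.03, -0.101, -0.011, 0.1], [0.001, 0, 0.001, -0.065, -0.101, -0.025, 0.1], [0.001, 0, 0.001, -0.1, -0.101, -0.038, 0.1], [0.001, 0, 0.001, -0.117, -0.101, -0.044, 0.1], [0.001, 0, 0.001, -0.117, -0.101, -0.044, 0.1], [0.001, 0, 0.001, -0.117, -0.101, -0.044, 0.1], [0.001, 0, 0.001, -0.117, -0.08, -0.044, 0.1], [0.001, 0, 0.001, -0.117, -0.055, -0.044, 0.1], [0.001, 0, 0.001, -0.117, -0.03, -0.044, 0.1], [0.001, 0, 0.001, -0.117, -0.017, -0.044, 0.1], [0.001, 0, 0.001, -0.117, -0.012, -0.044, 0.1], [0.001, 0, 0.001, -0.117, -0.0105, -0.044, 0.1], [0.001, 0, 0.001, -0.117, -0.0105, -0.044, 0.1], [0.001, 0, 0.001, -0.117, -0.0105, -0.044, 0.1]]}}

```text
t: 18.97
tcp_pos: [0.3989, 0.2781, 0.0498]
orientation: [0.688, -0.687, -0.166, 0.165]
force: [0.8, -0.2, -1.8]
gripper_width: 0.0296
```

```bash
python3 - <<'E'
from h import *
delta((*REC[1],.0495,27),(*REC[1],.2,27),(.36,.05,.3,27))
E
```

```text
t 18.97 tcp [0.3989 0.2781 0.0498] F [ 0.8 -0.2 -1.8] w 0.0296
[0.0002, 0.0002, 0.0017, -0.0008, 0.0003, -0.0]
[0.0002, 0.0002, 0.0017, -0.0006, -0.1502, -0.0]
[0.0002, 0.0002, 0.0017, -0.1379, -0.2504, -0.1856]
```

Emit:
{"method": "jog_arm", "body": {"deltas": [[0, 0, 0, 0, 0.0008, 0, 0.1], [0, 0, 0, 0, 0.0008, 0, 0.1], [0, 0, 0, 0, 0.0008, 0, 0.6], [0, 0, 0, 0, 0.0008, 0, 0.6], [0, 0, 0, 0, 0.0008, 0, 0.6], [0, 0, 0, 0, 0.0008, 0, 0.6], [0, 0, 0, 0, 0.0008, 0, 0.6], [0, 0, 0, 0, -0.025, 0, 0.6], [0, 0, 0, 0, -0.06, 0, 0.6], [0, 0, 0, 0, -0.1, 0, 0.6], [0, 0, 0, 0, -0.15, 0, 0.6], [0, 0, 0, 0, -0.19, 0, 0.6], [0, 0, 0, -0.138, -0.25, -0.186, 0.6], [0, 0, 0, -0.138, -0.25, -0.186, 0.6], [0, 0, 0, -0.138, -0.25, -0.186, 0.6], [0, 0, 0, -0.138, -0.25, -0.186, 0.6], [0, 0, 0, -0.138, -0.25, -0.186, 0.6], [0, 0, 0, -0.138, -0.25, -0.186, 0.6], [0, 0, 0, -0.138, -0.25, -0.186, 0.6]]}}

```text
t: 20.55
tcp_pos: [0.36, 0.0457, 0.3012]
orientation: [-0.687, 0.689, 0.165, -0.162]
force: [0.9, 1.1, -0.2]
gripper_width: 0.053
```

```bash
python3 - <<'E'
from h import *
delta((.30,-.28,.3,27))
E
```

```text
t 20.55 tcp [0.36   0.0457 0.3012] F [ 0.9  1.1 -0.2] w 0.053
[0.0032, -0.0052, 0.0036, -0.1999, 0.0014, -0.264]
```

Emit:
{"method": "jog_arm", "body": {"deltas": [[0, 0, 0, -0.2, 0, -0.264, 0.6], [0, 0, 0, -0.2, 0, -0.264, 0.6], [0, 0, 0, -0.2, 0, -0.264, 0.6], [0, 0, 0, -0.2, 0, -0.264, 0.6], [0, 0, 0, -0.2, 0, -0.264, 0.6], [0, 0, 0, -0.2, 0, -0.264, 0.6], [0, 0, 0, -0.2, 0, -0.264, 0.6], [0, 0, 0, -0.2, 0, -0.264, 0.6], [0, 0, 0, -0.2, 0, -0.264, 0.6], [0, 0, 0, -0.2, 0, -0.264, 0.6], [0, 0, 0, -0.2, 0, -0.264, 0.6]]}}

```text
t: 21.47
tcp_pos: [0.3002, -0.2793, 0.301]
orientation: [-0.688, 0.688, 0.165, -0.162]
force: [-0.1, 0.4, -0.9]
gripper_width: 0.0528
```

```bash
python3 - <<'E'
from h import *
from workcell import imaging
S=imaging.camera("scene");T=imaging.camera("top")
for k,h in ((1,.046),(2,.054),(3,.062),(4,.07)): print(k,proj(S,[*REC[k],h])[0].round(0),proj(T,[*REC[k],h])[0].round(0))
a=S["pixels"][145:320,140:345,::-1];b=T["pixels"][120:275,170:405,::-1]
f=lambda i,w:cv2.resize(i,None,fx=w/i.shape[1],fy=w/i.shape[1],interpolation=cv2.INTER_CUBIC)
A,B=f(a,400),f(b,400); B=cv2.copyMakeBorder(B,0,A.shape[0]-B.shape[0],0,0,cv2.BORDER_CONSTANT)
cv2.imwrite("pics/f.png",np.hstack([A,B]))
d=[np.abs(c["pixels"].astype(int)-np.load(n)["pixels"]).max(2)>40 for c,n in((S,"scene0.npz"),(T,"top0.npz"))]
print("bottle/eyepiece changed px",d[0][147:178,308:326].sum(),d[1][180:200,360:382].sum(),d[0][268:300,285:308].sum(),d[1][246:268,227:248].sum())
E
```

```text
1 [302. 245.] [268. 242.]
2 [307. 218.] [293. 229.]
3 [311. 194.] [318. 217.]
4 [315. 171.] [344. 205.]
bottle/eyepiece changed px 68 7 0 0
```

View pics/f.png

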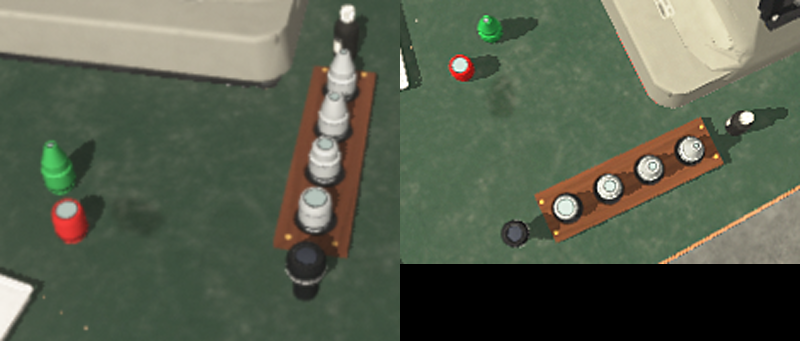

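All four stand upright in their recesses, longest beside the bottle. The bottle and eyepiece are where they were: the few changed scene pixels near the bottle are objective 4's nose in front of it.

```bash
python3 -c "
from workcell import r
print(r.finish_job())"
```

```text
the job is handed in; nothing more can be done
None
```

The four objectives now stand thread down in the rack, in order of length. The longest (objective 4) is in recess_4 beside the oil bottle, then 3, 2 and 1, with the shortest in recess_1 beside the eyepiece. I handed the job in at about 21.6 s of the 83 s allowed, with the arm well clear; no verdict was reported.

- **Objectives:** the final scene and top pictures show all four upright and seated in the right order.
- **Eyepiece:** comparing pictures before and after showed no pixel changes around it.
- **Bottle:** it looks unmoved, but the comparison was not clean. There were 68 changed pixels near it in the scene view and 7 in the top view. I put the 68 down to objective 4's nose now showing in front of it, and did not look into the 7.
- **Look-alikes:** the green and red ones were not touched.
- **Forces:** the highest wrist force I read was about 7 N, against the 120 N limit. I only saw readings at the end of each move.

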